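Unpack microscope parts from a flap carton into the matching stock trays

TASK

Fold both flaps of the carton right back past upright, then move every part inside into the tray that already holds a part of its kind (filter cubes to the filter cube, camera adapters to the camera adapter), each down on the tray floor and none stacked. Once the carton is empty, fold both flaps down shut again. Leave the two parts already in the trays, the bottle and the slide box where they are.

Things in the scene. Friction and masses are not known exactly. Their poses are not given: they have to be found in the camera images.
- carton: open-topped cardboard carton stuck to the bench, 270 mm (its x) by 200 mm (its y) outside, 64 mm high, walls and floor 4 mm thick. Origin: centre of its underside, z up. A flap is hinged along each of the two 270 mm top edges (its +y and -y sides); the two ends have no flap. Parts stand on its floor in a two by two pattern, about 90 mm apart along its x and 80 mm along its y
- flap_left (a joint): opening angle of the cardboard flap on the carton's +y side, rad: 0 = flat shut over the carton, 1.57 = upright, 2.7 = folded outwards as far as it goes. Flap 266 mm along the hinge, 95 mm from hinge to free edge, 4 mm thick; the stiff crease stays where it is left and gives way to under 1 N at the free edge. It starts ajar, at 0.7 to 1.1
- flap_left_edge (a point): middle of the free edge of the +y flap (moves with the flap)
- flap_left_hinge (a point): middle of the hinge line of the +y flap, on the carton's top edge 64 mm above the bench; the hinge runs along the carton's x
- flap_right (a joint): opening angle of the cardboard flap on the carton's -y side, rad: 0 = flat shut over the carton, 1.57 = upright, 2.7 = folded outwards as far as it goes. Flap 266 mm along the hinge, 95 mm from hinge to free edge, 4 mm thick; the stiff crease stays where it is left and gives way to under 1 N at the free edge. It starts ajar, at 0.7 to 1.1
- flap_right_edge (a point): middle of the free edge of the -y flap (moves with the flap)
- flap_right_hinge (a point): middle of the hinge line of the -y flap, on the carton's top edge 64 mm above the bench; the hinge runs along the carton's x
- tray_near: one of two equal shallow white trays, fixed to the bench: 105 mm (its x) by 200 mm (its y) outside, walls 4 mm thick and 12 mm high, floor 4 mm thick. Origin: centre of its underside. Which kind of part it stocks varies; this is the one nearer the robot
- tray_far: one of two equal shallow white trays, fixed to the bench: 105 mm (its x) by 200 mm (its y) outside, walls 4 mm thick and 12 mm high, floor 4 mm thick. Origin: centre of its underside. Which kind of part it stocks varies; this is the one farther from the robot
- cube_a: filter cube that came in the carton (may be absent): a plain black block 40 x 40 mm and 44 mm high with a round window on top and on one side, 90 g. Origin: centre of its underside, z up
- cube_b: filter cube that came in the carton (may be absent): a plain black block 40 x 40 mm and 44 mm high with a round window on top and on one side, 90 g. Origin: centre of its underside, z up
- adapter_a: camera adapter that came in the carton (may be absent): a plain dark metal disc, 44 mm across and 26 mm high, lying flat, 80 g. Origin: centre of its underside, z up
- adapter_b: camera adapter that came in the carton (may be absent): a plain dark metal disc, 44 mm across and 26 mm high, lying flat, 80 g. Origin: centre of its underside, z up
- cube_stock: the filter cube already in stock, same make and size as the others, standing in one of the two trays: marks the tray for filter cubes. Origin: centre of its underside
- adapter_stock: the camera adapter already in stock, same make and size as the others, lying in the other tray: marks the tray for camera adapters. Origin: centre of its underside
- cube_a_center (a point): middle of cube_a, 22 mm above its underside
- cube_b_center (a point): middle of cube_b, 22 mm above its underside
- adapter_a_center (a point): middle of adapter_a, 13 mm above its underside
- adapter_b_center (a point): middle of adapter_b, 13 mm above its underside
- cube_stock_center (a point): middle of cube_stock, 22 mm above its underside
- adapter_stock_center (a point): middle of adapter_stock, 13 mm above its underside
- reagent_bottle: bystander: small clear bottle with a blue cap, 48 mm across, 110 mm high. Origin: centre of its underside
- slide_box: bystander: white slide box 85 x 60 x 30 mm. Origin: centre of its underside

How it is judged:
On the way, in this order (a step that is already met when the one before it is completed fails the run):
1. both flaps folded back past upright (over 1.6 rad) (value of joint each of flap_left, flap_right above 1.6 rad), for 0.2 s.
2. every part from the carton down on the floor of the tray of its own kind (((x of cube_a_center in the frame of tray_near between -0.045 and 0.045 m and y of cube_a_center in the frame of tray_near between -0.09 and 0.09 m and z of each of cube_a_center, cube_stock_center in the frame of tray_near below 0.032 m and x of cube_stock_center in the frame of tray_near between -0.045 and 0.045 m and y of cube_stock_center in the frame of tray_near between -0.09 and 0.09 m) or (x of cube_a_center in the frame of tray_far between -0.045 and 0.045 m and y of cube_a_center in the frame of tray_far between -0.09 and 0.09 m and z of each of cube_a_center, cube_stock_center in the frame of tray_far below 0.032 m and x of cube_stock_center in the frame of tray_far between -0.045 and 0.045 m and y of cube_stock_center in the frame of tray_far between -0.09 and 0.09 m)) and ((x of cube_b_center in the frame of tray_near between -0.045 and 0.045 m and y of cube_b_center in the frame of tray_near between -0.09 and 0.09 m and z of each of cube_b_center, cube_stock_center in the frame of tray_near below 0.032 m and x of cube_stock_center in the frame of tray_near between -0.045 and 0.045 m and y of cube_stock_center in the frame of tray_near between -0.09 and 0.09 m) or (x of cube_b_center in the frame of tray_far between -0.045 and 0.045 m and y of cube_b_center in the frame of tray_far between -0.09 and 0.09 m and z of each of cube_b_center, cube_stock_center in the frame of tray_far below 0.032 m and x of cube_stock_center in the frame of tray_far between -0.045 and 0.045 m and y of cube_stock_center in the frame of tray_far between -0.09 and 0.09 m)) and ((x of adapter_a_center in the frame of tray_near between -0.045 and 0.045 m and y of adapter_a_center in the frame of tray_near between -0.09 and 0.09 m and z of each of adapter_a_center, adapter_stock_center in the frame of tray_near below 0.032 m and x of adapter_stock_center in the frame of tray_near between -0.045 and 0.045 m and y of adapter_stock_center in the frame of tray_near between -0.09 and 0.09 m) or (x of adapter_a_center in the frame of tray_far between -0.045 and 0.045 m and y of adapter_a_center in the frame of tray_far between -0.09 and 0.09 m and z of each of adapter_a_center, adapter_stock_center in the frame of tray_far below 0.032 m and x of adapter_stock_center in the frame of tray_far between -0.045 and 0.045 m and y of adapter_stock_center in the frame of tray_far between -0.09 and 0.09 m)) and ((x of adapter_b_center in the frame of tray_near between -0.045 and 0.045 m and y of adapter_b_center in the frame of tray_near between -0.09 and 0.09 m and z of each of adapter_b_center, adapter_stock_center in the frame of tray_near below 0.032 m and x of adapter_stock_center in the frame of tray_near between -0.045 and 0.045 m and y of adapter_stock_center in the frame of tray_near between -0.09 and 0.09 m) or (x of adapter_b_center in the frame of tray_far between -0.045 and 0.045 m and y of adapter_b_center in the frame of tray_far between -0.09 and 0.09 m and z of each of adapter_b_center, adapter_stock_center in the frame of tray_far below 0.032 m and x of adapter_stock_center in the frame of tray_far between -0.045 and 0.045 m and y of adapter_stock_center in the frame of tray_far between -0.09 and 0.09 m)) and linear speed of each of cube_a, cube_b, adapter_a, adapter_b below 0.02 m/s), for 0.2 s.
At the end, for the whole second after the job is handed in: Each carton part at rest in the tray of its kind, middle within 45 mm (tray x) and 90 mm (tray y) of the tray's middle and under 32 mm above its underside (not stacked); both stock parts still in their trays; both flaps shut to within 0.3 rad (all of step 2 and ((x of cube_stock_center in the frame of tray_near between -0.045 and 0.045 m and y of cube_stock_center in the frame of tray_near between -0.09 and 0.09 m and z of cube_stock_center in the frame of tray_near below 0.032 m) or (x of cube_stock_center in the frame of tray_far between -0.045 and 0.045 m and y of cube_stock_center in the frame of tray_far between -0.09 and 0.09 m and z of cube_stock_center in the frame of tray_far below 0.032 m)) and ((x of adapter_stock_center in the frame of tray_near between -0.045 and 0.045 m and y of adapter_stock_center in the frame of tray_near between -0.09 and 0.09 m and z of adapter_stock_center in the frame of tray_near below 0.032 m) or (x of adapter_stock_center in the frame of tray_far between -0.045 and 0.045 m and y of adapter_stock_center in the frame of tray_far between -0.09 and 0.09 m and z of adapter_stock_center in the frame of tray_far below 0.032 m)) and value of joint each of flap_left, flap_right below 0.3 rad); the robot touches nothing.
It fails at once if a stock part is moved more than 50 mm from its place (distance of any of cube_stock, adapter_stock from where it was at the start of the episode above 0.05 m).
It fails at once if the bottle or the slide box is moved more than 30 mm (distance of any of reagent_bottle, slide_box from where it was at the start of the episode above 0.03 m).
Of cube_a, cube_b, adapter_a, adapter_b only 2 to 4 are there at a start; the rules pass over those that are not, and their reading is None.
At some moment in a run one of cube_a, cube_b, adapter_a, adapter_b may be knocked a few centimetres aside while the robot is not near it.
Once in a run the grip may slacken for a moment while it holds something.
It also fails if it takes over 210 s, if anything falls off the work surface, if the arm or the gripper's body presses on something with over 40 N, if the wrist force passes 120 N, or if a joint passes its speed limit or range.

ROBOT

A 6-joint arm with a two-finger parallel gripper is mounted at the origin on the work surface. World frame = base frame: x ahead of the robot, y to its left, z up, the work surface at z = 0. Lengths are in m, angles in rad, forces in N, time in s.
With the tool pointing down it reaches from about 0.35 to 0.85 m from the base axis. Payload 8.1 kg.
Tool frame: the origin (TCP) lies on the centre line of the jaws, within the pads' length; the fingertips stand robot.tips_ahead ahead of it and the grasp point (between the pads) lies 6 mm ahead of it (robot.tips_ahead is the distance from the TCP to the fingertips, in m); z points along the fingers, y is the line along which they close (so a half turn about z gives the same grasp; the last joint's range is limited). The gripper opens to 93 mm and grips with 3 to 60 N. Pads are 15 mm wide; open, the fingers measure 128 mm over their backs; the gripper's body (75 mm by 188 mm) begins 65 mm behind the grasp point.
Start: joints at [-1.392, 0.13, 1.488, -0, 1.523, -0.085], TCP at [0.156, -0.579, 0.244] pointing down, gripper open.
Joint ranges: [-2.96, 2.96], [-0.89, 2.26], [0.02, 2.5], [-1.34, 4.48], [0, 2.73], [-2.66, 2.66]. Speed limits (rad/s): [2.39, 2.39, 2.79, 3.14, 3.14, 3.14].

INTERFACE

Orientations are given as a rotation vector (axis times angle).
In Python, from plant import robot gives the robot as it stands.
- The arm moves only by the tool apply_moves, never from a script. Its arguments are lists of equal length, an entry for each row: "delta_pos": the shift along the tool's x, y, z in cm, a list of three; "twist": the turn about the tool's z in rad. A call has 1 to 8 rows; each row shifts and turns the commanded pose from where the row before left it, along the tool's axes as they then stand; what a row does not reach is not made up. A row lasts 1/8 s, in which the tool goes at most 62.5 mm and 10.7 degrees, less where a joint would pass 70% of its speed; a pose out of reach is approached as far as the arm can. A call with a gripper value outside its range is refused whole. "gripper" is the finger opening in cm, from 0 to 9.3, set as the call begins (left out, the last holds). The fingers move at their own pace and stop on an object; "squeeze" is the grip in N (left out, the last holds). Time passes only in rows, so rows that do not move let the fingers close. It gives the time, the measured TCP pose, the force, the opening and the grip force at its end, in the units of the state.
- robot.read_state(): the state, without advancing time (a new reading comes with each control period).
- robot.read_camera(name): name is "scene" or "side" or "wrist"; returns a dict with "frame" (384x512x3 uint8, red, green, blue), "vertical_fov" (degrees; the focal length in pixels is half the picture's height over the tangent of half this angle, whatever the lens; pixels are square), "cx", "cy" (the principal point, pixels), "R" (3x3) and "t" (3): a world point X has camera coordinates R X + t. Camera axes: x right, y down, z forward; pixel columns grow to the right and rows downward; lengths in m; the calibration is good to about 2 mm. The wrist camera is an equidistant fisheye: a pixel r from the principal point sees the ray r / f radians off the axis. A picture is of the moment at which its call begins. There is no depth.
- robot.close_job(): hands the job in; it is judged then, once.
The state is a dict: "t": time; "q": joint angles; "dq": joint speeds; "joint_torque": joint torques, N m; "tool_pos": TCP position; "orientation": TCP orientation; "force": force on the tool from outside, world axes, zero at the start; "wrist_torque": the same for the moment, N m; "opening": finger opening in m; "gripper_force": force on a finger pad.
Only numpy, scipy, OpenCV 4.12 (cv2) and the standard library are available. Lean on these libraries where they do the work, as an engineer would, in place of code of your own. Each camera call takes 0.05 s, during which the arm holds its last target. There are 200 camera calls.

## Working session

There is one attempt and no reset: what is moved stays moved. The work goes in short steps, Python scripts to look and compute and a tool call to move; the robot and the scene stay as the last step left them, time stands still between calls to the robot, and variables do not carry over. Pictures are saved under pics/ and viewed, at most 14 in all, crops included, and the job is handed in when it is done.

Besides the shell and the picture viewer there is one more tool, called after "Request:" as name([rows], argument=value, ...), one row to a line, values as JSON. apply_moves: Moves the arm, as the interface text tells. Its arguments: {"type":"object","properties":{"delta_pos":{"type":"array"},"twist":{"type":"array"},"gripper":{"type":"number"},"squeeze":{"type":"number"}},"required":["delta_pos","twist"]}

```bash
ls; mkdir -p pics
cat > h.py <<'E'
import numpy as np,cv2,pickle
from plant import robot
def snap(names):
    for n,f in names:
        c=robot.read_camera(n); cv2.imwrite('pics/'+f+'.png',c['frame'][:,:,::-1]); pickle.dump(c,open('pics/'+f+'.pkl','wb'))
def K(c):
    f=192/np.tan(np.radians(c['vertical_fov']/2)); return f
def ray(c,u,v,fish=False):
    f=K(c); x=np.array([u-c['cx'],v-c['cy']])
    if fish:
        r=np.hypot(*x); th=r/f; d=np.array([*(x/max(r,1e-9)*np.sin(th)),np.cos(th)])
    else: d=np.array([*(x/f),1.])
    R=np.array(c['R']);t=np.array(c['t']); return -R.T@t, R.T@d
def onz(fn,u,v,z,fish=False):
    c=pickle.load(open('pics/'+fn+'.pkl','rb')); o,d=ray(c,u,v,fish); return o+d*(z-o[2])/d[2]
def proj(fn,X):
    c=pickle.load(open('pics/'+fn+'.pkl','rb')); p=np.array(c['R'])@X+np.array(c['t']); f=K(c); return p[:2]/p[2]*f+[c['cx'],c['cy']]
E
python3 - <<'E'
from h import *
snap([('scene','s0'),('side','d0'),('wrist','w0')])
for f in ('s0','d0','w0'):
    c=pickle.load(open('pics/'+f+'.pkl','rb')); print(c['vertical_fov'],c['cx'],c['cy'],-np.array(c['R']).T@c['t'])
a=cv2.imread('pics/s0.png');b=cv2.imread('pics/d0.png')
print(robot.read_state(),robot.tips_ahead)
E
```

```text
pics
44.14981778211698 255.4535843433704 188.9655599865756 [1.26811601 0.02291509 0.9667778 ]
53.58233836551776 256.0657636043919 188.8517337483411 [ 0.54755798 -0.83565329  0.70345165]
65.70646984690485 259.4578128537329 192.68765345039478 [ 0.2286927  -0.55939142  0.38376565]
{'t': 0.15, 'q': array([-1.39239671e+00,  1.31002118e-01,  1.48900893e+00,  1.37635934e-05,
        1.52301635e+00, -8.54307471e-02]), 'dq': array([ 0.0011589 , -0.00182162, -0.00438374,  0.00220674, -0.00024797,
       -0.0008702 ]), 'joint_torque': array([-3.31627898e-04, -5.60474610e+01, -4.92334950e+01,  7.67280953e-02,
        3.05657519e-02, -5.86084866e-05]), 'tool_pos': array([ 0.1564052 , -0.5788405 ,  0.24283087]), 'orientation': array([-3.11287664e+00, -4.13033244e-01,  8.31147742e-05]), 'force': array([-0.09121661,  0.06127231, -0.3722027 ]), 'wrist_torque': array([ 0.03412808, -0.01530151,  0.00634305]), 'gripper_force': 0.0, 'opening': 0.09294031282514933} 0.025
```

View pics/s0.png

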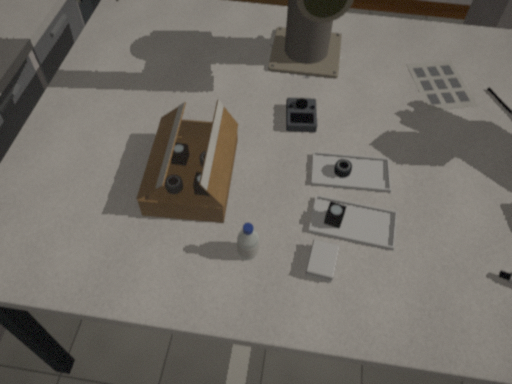

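View pics/d0.png

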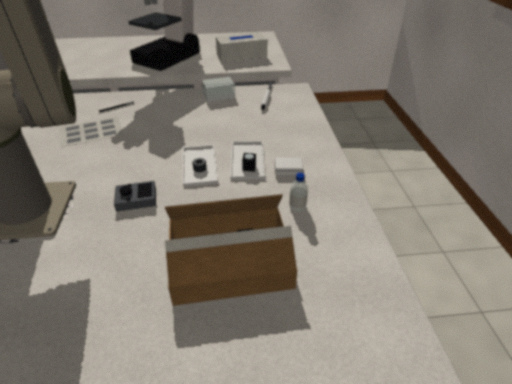

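Run:
```python
import cv2,numpy as np
a=cv2.imread('pics/s0.png')
cv2.imwrite('pics/s0c.png',np.hstack([cv2.resize(a[95:225,130:250],None,fx=3.3,fy=4.4,interpolation=2),cv2.resize(a[145:285,300:400],None,fx=4,fy=4.0857,interpolation=2)]))
```

```text
(no output)
```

View pics/s0c.png

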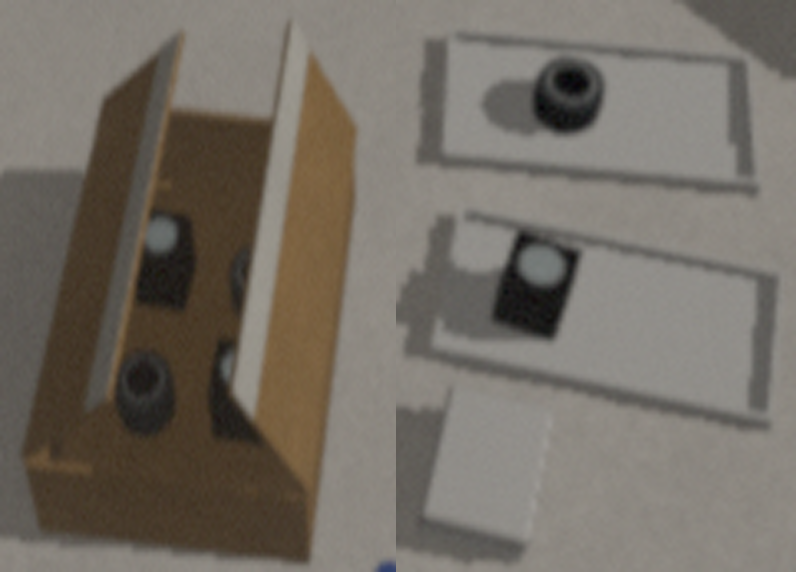

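Run:
```python
from h import *
A=lambda x,y:(130+x/3.3,95+y/4.4)
B=lambda x,y:(300+(x-396)/4,145+y/4.0857)
P=lambda n,p,z:print(n,onz('s0',*p,z)[:2].round(4))
for q in [(25,458),(307,492),(355,125),(103,103)]: P('carton',A(*q),.064)
for q in [(40,530),(307,560)]: P('bot',A(*q),0)
for q in [(425,40),(745,62),(757,190),(418,162)]: P('near',B(*q),.012)
for q in [(435,215),(777,275),(768,428),(407,352)]: P('far',B(*q),.012)
P('adst',B(570,83),.030);P('cust',B(543,265),.048)
P('cubeA',A(160,235),.048);P('adA',A(145,378),.030)
P('bottle cap',(248,228),.11)
for q in [(452,385),(552,408),(527,545),(425,515)]: P('slide',B(*q),.03)
# flap edge: circle about hinge
for n,q in [('L',(270,-1)),]: pass
```

```text
carton [ 0.685  -0.3346]
carton [ 0.6737 -0.1349]
carton [ 0.4073 -0.149 ]
carton [ 0.4232 -0.3515]
bot [ 0.6885 -0.3346]
bot [ 0.6757 -0.1373]
near [0.4398 0.0432]
near [0.4233 0.2529]
near [0.5255 0.2596]
near [0.5392 0.0479]
far [0.5774 0.0621]
far [0.5869 0.2709]
far [0.6924 0.264 ]
far [0.6766 0.0543]
adst [0.4752 0.1376]
cust [0.6281 0.1261]
cubeA [ 0.5045 -0.2856]
adA [ 0.5952 -0.276 ]
bottle cap [ 0.7485 -0.0642]
slide [0.705  0.0812]
slide [0.7104 0.1384]
slide [0.7958 0.1294]
slide [0.7873 0.0733]
```

Request:
apply_moves([
  [0,0,0],
  [0,0,0],
  [0,0,0],
  [0,0,0],
  [0,0,0],
  [0,0,0],
  [0,0,0],
  [0,0,0],
], twist=[-0.18,-0.18,-0.18,-0.18,-0.18,-0.18,-0.18,-0.047], gripper=0)

```text
t: 1.15
tool_pos: [0.1564, -0.579, 0.2432]
orientation: [-2.217, -2.225, -0.001]
force: [-1.4, 0.3, 0.0]
opening: 0.0177
gripper_force: 0.0
```

```bash
cat >> h.py <<'E'
def pose():
    s=robot.read_state(); R=cv2.Rodrigues(np.array(s['orientation']))[0]
    print('t',round(s['t'],2),'pos',s['tool_pos'].round(4),'psi',round(float(np.arctan2(R[1,0],R[0,0])),3),'open',round(s['opening'],4),'gf',round(s['gripper_force'],1)); return s
E
python3 - <<'E'
from h import *
pose()
A=lambda x,y:(130+x/3.3,95+y/4.4)
# flap edges: two unknown angles; project model
C=np.array([.547,-.2425]);yw=.06
ex=np.array([np.cos(yw),np.sin(yw)]);ey=np.array([-ex[1],ex[0]])
for s,n in((1,'L'),(-1,'R')):
  for th in(.7,.9,1.1):
    y=s*(.1-.095*np.cos(th));z=.064+.095*np.sin(th)
    o=[]
    for x in(-.133,.133):
      p=proj('s0',np.array([*(C+x*ex+y*ey),z])); o.append(((p-[130,95])*[3.3,4.4]).round(0))
    print(n,th,o)
E
```

```text
t 1.15 pos [ 0.1564 -0.579   0.2432] psi 1.574 open 0.0177 gf 0.0
L 0.7 [array([257.,  41.]), array([195., 411.])]
L 0.9 [array([274.,  26.]), array([214., 397.])]
L 1.1 [array([294.,  15.]), array([236., 388.])]
R 0.7 [array([187.,  34.]), array([115., 402.])]
R 0.9 [array([167.,  15.]), array([ 92., 384.])]
R 1.1 [array([145.,  -0.]), array([ 65., 368.])]
```

Request:
apply_moves([
  [4,4.5,0],
  [4,4.5,0],
  [4,4.5,0],
  [4,4.5,0],
  [4,4.5,0],
  [4,4.5,0],
  [4,4.5,0],
  [4,4.5,0],
], twist=[0,0,0,0,0,0,0,0])

```text
t: 2.15
tool_pos: [0.5176, -0.2576, 0.2435]
orientation: [-2.221, -2.221, 0.0]
force: [0.4, -1.0, 0.7]
opening: 0.0002
gripper_force: 0.0
```

Request:
apply_moves([
  [2.9,3.1,0],
  [0,0,0],
  [0,0,4],
  [0,0,4],
  [0,0,3.8],
  [0,0,0],
], twist=[0,0,0,0,0,0])

```text
t: 2.9
tool_pos: [0.5441, -0.2297, 0.1217]
orientation: [-2.217, -2.215, 0.004]
force: [-0.6, -0.2, -0.9]
opening: 0.0004
gripper_force: 0.0
```

Request:
apply_moves([
  [2,0,0],
  [2,0,0],
  [2,0,0],
  [2,0,0],
  [2,0,0],
  [2,0,0],
  [1,0,0],
  [0,0,0],
], twist=[0,0,0,0,0,0,0,0])

```text
t: 3.9
tool_pos: [0.5475, -0.0994, 0.1256]
orientation: [-2.22, -2.223, 0.0]
force: [0.3, -0.2, 0.4]
opening: 0.0005
gripper_force: 0.0
```

Request:
apply_moves([
  [-4,0,0],
  [-4,0,0],
  [-4,0,0],
  [-2.5,0,0],
  [-2,0,0],
  [-2,0,0],
  [-2,0,0],
  [-2,0,0],
], twist=[0,0,0,0,0,0,0,0])

```text
t: 4.9
tool_pos: [0.5476, -0.3262, 0.1257]
orientation: [2.221, 2.222, 0.0]
force: [-0.2, -0.3, 0.6]
opening: 0.0003
gripper_force: 0.2
```

Request:
apply_moves([
  [-2,0,0],
  [-2,0,0],
  [-2,0,0],
  [0,0,0],
  [3,0,-3],
  [1,0,-5],
  [0,0,-5],
  [0,0,0],
], twist=[0,0,0,0,0,0,0,0])

```text
t: 5.9
tool_pos: [0.5498, -0.3461, 0.2624]
orientation: [2.213, 2.215, 0.002]
force: [0.2, -0.6, -0.7]
opening: 0.0003
gripper_force: 0.0
```

Request:
apply_moves([
  [5.8,0,0],
  [5.8,0,0],
  [5.8,0,0],
  [5.8,0,0],
  [5.8,0,0],
  [5.8,0,0],
  [5,0,0],
  [0,0,0],
], twist=[0,0,0,0,0,0,0,0], gripper=6)

```text
t: 6.9
tool_pos: [0.5466, 0.0564, 0.2547]
orientation: [-2.215, -2.226, 0.0]
force: [-0.2, -0.6, 0.3]
opening: 0.06
gripper_force: 0.0
```

Run:
```python
from h import *
snap([('scene','s1'),('side','d1')])
a=cv2.imread('pics/s1.png');b=cv2.imread('pics/d1.png')
cv2.imwrite('pics/s1c.png',np.hstack([cv2.resize(a[95:225,110:250],None,fx=4,fy=4,interpolation=2),cv2.resize(b[150:320,150:310],None,fx=1.5,fy=520/170,interpolation=2)]))
```

```text
(no output)
```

View pics/s1c.png

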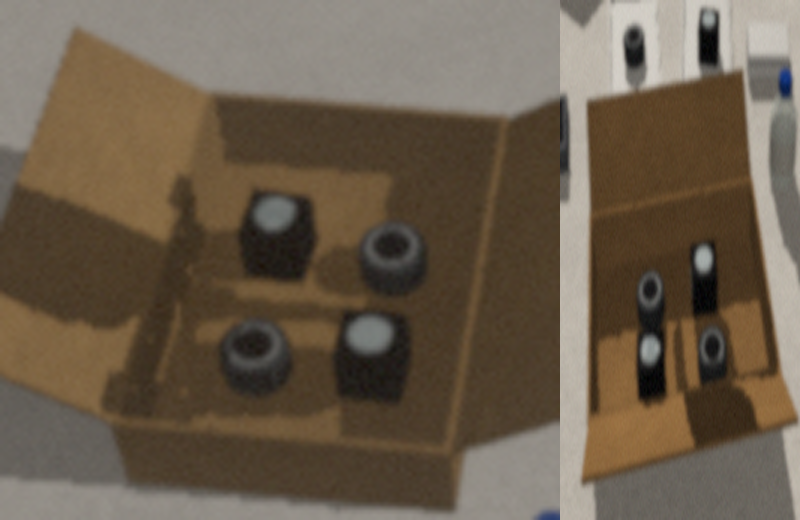

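Run:
```python
from h import *
P=lambda n,x,y,z:print(n,onz('s1',110+x/4,95+y/4,z)[:2].round(4))
P('c1',276,215,.048);P('a1',393,245,.030);P('a2',256,343,.030);P('c2',372,335,.048)
D=lambda n,x,y,z:print(n,onz('d1',150+(x-560)/1.5,150+y*170/520,z)[:2].round(4))
D('c1',650,350,.048);D('a1',651,292,.030);D('a2',712,347,.030);D('c2',703,260,.048)
# trays again
for q in [(333,170)]: pass
D('adst',634,36,.03);D('cust',709,20,.048)
pose()
```

```text
c1 [ 0.5054 -0.284 ]
a1 [ 0.5029 -0.2093]
a2 [ 0.5947 -0.276 ]
c2 [ 0.59   -0.2021]
c1 [ 0.5039 -0.2845]
a1 [ 0.505  -0.2119]
a2 [ 0.5957 -0.2766]
c2 [ 0.5886 -0.204 ]
adst [0.4752 0.1386]
cust [0.6287 0.1239]
t 7.0 pos [0.547  0.0532 0.2548] psi 1.573 open 0.06 gf 0.0
```

Request:
apply_moves([
  [-5.2,0.8,0],
  [-5.2,0.8,0],
  [-5.2,0.8,0],
  [-5.2,0.8,0],
  [-4.8,1.0,0],
  [0,0,4],
  [0,0,4],
  [0,0,0],
], twist=[0,0,0,0,0,0,0,0])

```text
t: 8.0
tool_pos: [0.5861, -0.2038, 0.1709]
orientation: [-2.218, -2.213, 0.005]
force: [-0.6, -0.2, -0.1]
opening: 0.0601
gripper_force: 0.0
```

Request:
apply_moves([
  [0,0,3.5],
  [0,0,3.5],
  [0,0,3.5],
  [0,0,2],
  [0,0,1],
  [0,0,0],
], twist=[0,0,0,0,0,0])

```text
t: 8.75
tool_pos: [0.5898, -0.2035, 0.0412]
orientation: [2.221, 2.221, 0.0]
force: [-0.6, 0.9, 0.2]
opening: 0.0599
gripper_force: 0.0
```

Request:
apply_moves([
  [0,0,0],
  [0,0,0],
  [0,0,0],
  [0,0,0],
  [0,0,0],
  [0,0,0],
], twist=[0,0,0,0,0,0], gripper=3, squeeze=25)

```text
t: 9.5
tool_pos: [0.5901, -0.2035, 0.0417]
orientation: [2.22, 2.22, 0.001]
force: [-0.8, 0.1, 6.1]
opening: 0.04
gripper_force: 25.0
```

Request:
apply_moves([
  [0,0,-4],
  [0,0,-4],
  [0,0,-4],
  [0,0,-4],
  [5.5,0.6,0],
  [5.5,0.6,0],
  [5.5,0.6,0],
  [5.5,0.6,0],
], twist=[0,0,0,0,0,0,0,0])

```text
t: 10.5
tool_pos: [0.6132, 0.0185, 0.2004]
orientation: [-2.221, -2.221, 0.0]
force: [1.4, -0.7, -1.2]
opening: 0.0399
gripper_force: 25.0
```

Request:
apply_moves([
  [5.5,0.6,0],
  [5.5,0.6,0],
  [5.5,0.6,0],
  [4.9,0.5,0],
  [0,0,0],
  [0,0,4],
  [0,0,4],
  [0,0,0],
], twist=[0,0,0,0,0,0,0,0])

```text
t: 11.5
tool_pos: [0.6333, 0.2288, 0.1157]
orientation: [-2.219, -2.218, 0.013]
force: [-1.0, -0.2, -0.3]
opening: 0.0398
gripper_force: 25.0
```

Request:
apply_moves([
  [0,0,3],
  [0,0,3],
  [0,0,1.5],
  [0,0,0.4],
  [0,0,0],
], twist=[0,0,0,0,0])

```text
t: 12.12
tool_pos: [0.6373, 0.2308, 0.043]
orientation: [2.221, 2.221, 0.002]
force: [0.1, -0.6, -0.8]
opening: 0.04
gripper_force: 25.0
```

Request:
apply_moves([
  [0,0,0],
  [0,0,0],
  [0,0,-3],
  [0,0,-4],
  [0,0,-4],
  [0,0,-4],
  [0,0,0],
], twist=[0,0,0,0,0,0,0], gripper=6)

```text
t: 13.0
tool_pos: [0.6391, 0.2316, 0.1977]
orientation: [2.218, 2.218, 0.013]
force: [0.4, 0.3, 0.4]
opening: 0.0599
gripper_force: 0.0
```

```bash
cat >> h.py <<'E'
def check(f,ref):
    snap([('scene',f)])
    a=cv2.imread('pics/'+f+'.png',0).astype(int);b=cv2.imread('pics/'+ref+'.png',0).astype(int)
    d=(cv2.GaussianBlur(abs(a-b).astype(np.uint8),(0,0),1.5)>18).astype(np.uint8)
    n,l,s,c=cv2.connectedComponentsWithStats(d)
    for i in range(1,n):
        if s[i,4]>8: print(s[i],c[i].round(1))
E
python3 - <<'E'
from h import *
pose(); check('s2','s1')
for n,X in dict(c1=(.505,-.284,.048),a1=(.504,-.2105,.03),a2=(.595,-.276,.03),c2=(.589,-.203,.048),new=(.637,.231,.048)).items(): print(n,proj('s2',np.array(X)).round(0))
E
```

```text
t 13.0 pos [0.6391 0.2316 0.1977] psi 1.571 open 0.0599 gf 0.0
[357   0   9  10  61] [361.8   5. ]
[  387     0   125   204 13296] [439.   79.5]
[506   0   6  11  41] [509.3   3.8]
[ 302    8   65  133 4726] [331.7  70.9]
[   4   30   35   59 1237] [22.7 54.6]
[203  31  53   7 253] [231.7  34.3]
[  67   34   73   22 1031] [99.9 42.9]
[  59   61  120  107 3215] [97.7 99.4]
[196  62  60   9 338] [226.9  65.8]
[ 0 79  6 17 83] [ 2.3 86.6]
[ 115  103   98   97 2755] [157.3 156. ]
[   0  116  288  127 7457] [ 97.8 202.5]
[ 99 167  45  31 794] [120.4 181.8]
[346 211  46  28 922] [371.3 225.8]
[259 237  25   6 132] [270.3 239.7]
[253 247   5   6  21] [255.2 249.2]
c1 [179. 149.]
a1 [208. 157.]
a2 [174. 181.]
c2 [203. 178.]
new [382. 219.]
```

```bash
cat >> h.py <<'E'
def crop(f):
    a=cv2.imread('pics/'+f+'.png')
    cv2.imwrite('pics/'+f+'c.png',np.hstack([cv2.resize(a[125:215,140:240],None,fx=4,fy=4,interpolation=2),cv2.resize(a[145:235,300:400],None,fx=4,fy=4,interpolation=2)]))
E
python3 -c "
from h import *
crop('s2')"
```

```text
(no output)
```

View pics/s2c.png

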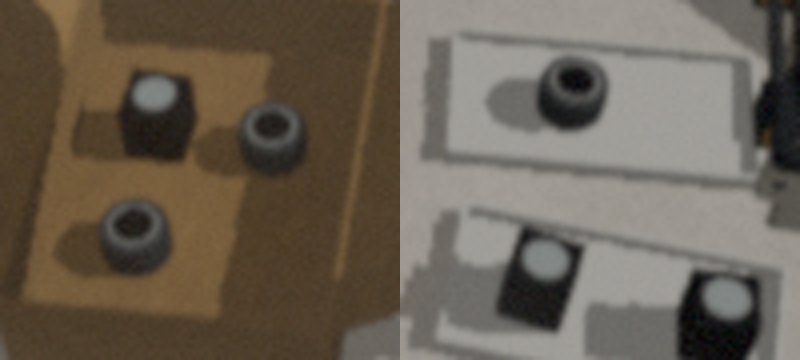

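Request:
apply_moves([
  [-5.7,-1.5,0],
  [-5.7,-1.5,0],
  [-5.7,-1.5,0],
  [-5.7,-1.5,0],
  [-5.7,-1.4,0],
  [-5.7,-1.4,0],
  [-5.7,-1.4,0],
  [-5.7,-1.4,0],
], twist=[0,0,0,0,0,0,0,0])

```text
t: 14.05
tool_pos: [0.519, -0.2265, 0.1901]
orientation: [-2.22, -2.22, 0.001]
force: [-0.2, -0.5, 0.8]
opening: 0.0598
gripper_force: 0.0
```

Request:
apply_moves([
  [-5.9,-1.5,0],
  [0,0,0],
  [0,0,4],
  [0,0,4],
  [0,0,3.5],
  [0,0,2.5],
  [0,0,1],
  [0,0,0],
], twist=[0,0,0,0,0,0,0,0])

```text
t: 15.05
tool_pos: [0.505, -0.2832, 0.0408]
orientation: [-2.219, -2.221, 0.0]
force: [-0.5, 0.7, -0.2]
opening: 0.0602
gripper_force: 0.0
```

Request:
apply_moves([
  [0,0,0],
  [0,0,0],
  [0,0,0],
  [0,0,0],
], twist=[0,0,0,0], gripper=3)

```text
t: 15.55
tool_pos: [0.5061, -0.2847, 0.0428]
orientation: [2.22, 2.22, 0.0]
force: [-0.7, 1.4, 6.3]
opening: 0.0399
gripper_force: 25.0
```

Request:
apply_moves([
  [0,0,-4],
  [0,0,-4],
  [0,0,-4],
  [0,0,-4],
  [5.2,1.4,0],
  [5.2,1.4,0],
  [5.2,1.4,0],
  [5.2,1.4,0],
], twist=[0,0,0,0,0,0,0,0])

```text
t: 16.55
tool_pos: [0.5615, -0.0746, 0.2016]
orientation: [2.222, 2.221, 0.0]
force: [1.3, -0.0, -1.0]
opening: 0.0401
gripper_force: 2.5
```

Request:
apply_moves([
  [5.2,1.5,0],
  [5.2,1.5,0],
  [5.2,1.5,0],
  [5.2,1.4,0],
  [4.7,1.4,0],
  [0,0,0],
  [0,0,4],
  [0,0,4],
], twist=[0,0,0,0,0,0,0,0])

```text
t: 17.55
tool_pos: [0.6347, 0.1781, 0.1212]
orientation: [2.221, 2.221, 0.001]
force: [-0.0, 0.2, -1.6]
opening: 0.04
gripper_force: 25.0
```

Request:
apply_moves([
  [0,0,0],
  [0,0,2],
  [0,0,2],
  [0,0,2],
  [0,0,1.4],
  [0,0,0.5],
  [0,0,0],
], twist=[0,0,0,0,0,0,0])

```text
t: 18.42
tool_pos: [0.6347, 0.1789, 0.0429]
orientation: [2.221, 2.221, 0.0]
force: [0.0, -0.3, -1.4]
opening: 0.0396
gripper_force: 25.0
```

Request:
apply_moves([
  [0,0,0],
  [0,0,0],
  [0,0,-3],
  [0,0,-4],
  [0,0,-4],
  [0,0,-4],
  [0,0,0],
], twist=[0,0,0,0,0,0,0], gripper=6)

```text
t: 19.3
tool_pos: [0.6371, 0.1793, 0.1981]
orientation: [2.218, 2.218, 0.011]
force: [0.9, 0.4, 0.5]
opening: 0.0598
gripper_force: 0.0
```

Request:
apply_moves([
  [0,-5,0],
  [0,-5,0],
  [0,-4,0],
  [0,0,0],
], twist=[0,0,0,0])

```text
t: 19.8
tool_pos: [0.4917, 0.1787, 0.191]
orientation: [-2.219, -2.222, 0.004]
force: [0.8, -0.3, 0.3]
opening: 0.0602
gripper_force: 0.0
```

Run:
```python
from h import *
pose(); snap([('scene','s3')]); crop('s3')
```

```text
t 19.8 pos [0.4917 0.1787 0.191 ] psi 1.572 open 0.0602 gf 0.0
```

View pics/s3c.png

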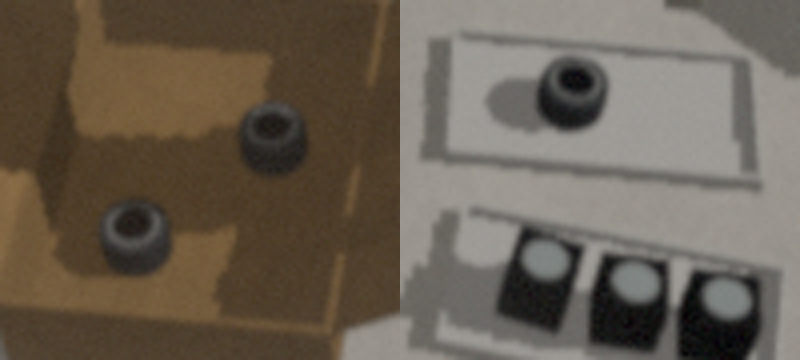

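Request:
apply_moves([
  [-5.6,0.2,0],
  [-5.6,0.2,0],
  [-5.6,0.2,0],
  [-5.6,0.2,0],
  [-5.6,0.2,0],
  [-5.6,0,0],
  [-5.4,0,0],
  [0,0,0],
], twist=[0,0,0,0,0,0,0,0])

```text
t: 20.85
tool_pos: [0.5047, -0.2157, 0.1923]
orientation: [2.226, 2.215, -0.001]
force: [0.2, 0.1, 0.2]
opening: 0.06
gripper_force: 0.0
```

Request:
apply_moves([
  [0,0,4],
  [0,0,4],
  [0,0,4],
  [0,0,2.4],
  [0,0,1.5],
  [0,0,0],
], twist=[0,0,0,0,0,0])

```text
t: 21.6
tool_pos: [0.5042, -0.2106, 0.0326]
orientation: [-2.22, -2.221, 0.001]
force: [-0.4, 0.3, 0.5]
opening: 0.0603
gripper_force: 0.0
```

Request:
apply_moves([
  [0,0,0],
  [0,0,0],
  [0,0,0],
  [0,0,0],
], twist=[0,0,0,0], gripper=3)

```text
t: 22.1
tool_pos: [0.5054, -0.2117, 0.035]
orientation: [2.22, 2.22, 0.001]
force: [-0.9, 1.0, 6.0]
opening: 0.0439
gripper_force: 25.0
```

Request:
apply_moves([
  [0,0,-4],
  [0,0,-4],
  [0,0,-4],
  [0,0,-4],
  [5.2,-0.3,0],
  [5.2,-0.3,0],
  [5.2,-0.3,0],
  [5.2,-0.3,0],
], twist=[0,0,0,0,0,0,0,0])

```text
t: 23.1
tool_pos: [0.4921, -0.0018, 0.1938]
orientation: [2.222, 2.221, 0.001]
force: [0.5, 0.0, -1.3]
opening: 0.0435
gripper_force: 25.0
```

Request:
apply_moves([
  [5.2,-0.4,0],
  [5.2,-0.4,0],
  [5.2,-0.3,0],
  [5.7,-0.3,0],
  [0,0,0],
  [0,0,4],
  [0,0,4],
  [0,0,0],
], twist=[0,0,0,0,0,0,0,0])

```text
t: 24.1
tool_pos: [0.4757, 0.2079, 0.1101]
orientation: [-2.22, -2.218, 0.011]
force: [-0.9, 0.2, -0.2]
opening: 0.0437
gripper_force: 25.0
```

Request:
apply_moves([
  [0,0,2],
  [0,0,2],
  [0,0,2],
  [0,0,1.4],
  [0,0,0.5],
  [0,0,0],
], twist=[0,0,0,0,0,0])

```text
t: 24.85
tool_pos: [0.4791, 0.2098, 0.0354]
orientation: [2.221, 2.221, 0.001]
force: [0.1, -0.3, -0.1]
opening: 0.0435
gripper_force: 25.0
```

Request:
apply_moves([
  [0,0,0],
  [0,0,0],
  [0,0,-3],
  [0,0,-4],
  [0,0,-4],
  [0,0,-4],
  [-5,1.2,0],
  [-5.4,1.3,0],
], twist=[0,0,0,0,0,0,0,0], gripper=6)

```text
t: 25.85
tool_pos: [0.5042, 0.1053, 0.1861]
orientation: [2.217, 2.223, 0.003]
force: [0.0, 0.2, 0.2]
opening: 0.06
gripper_force: 0.0
```

Run:
```python
from h import *
pose(); snap([('scene','s4')]); crop('s4')
```

```text
t 25.85 pos [0.5042 0.1053 0.1861] psi 1.573 open 0.06 gf 0.0
```

View pics/s4c.png

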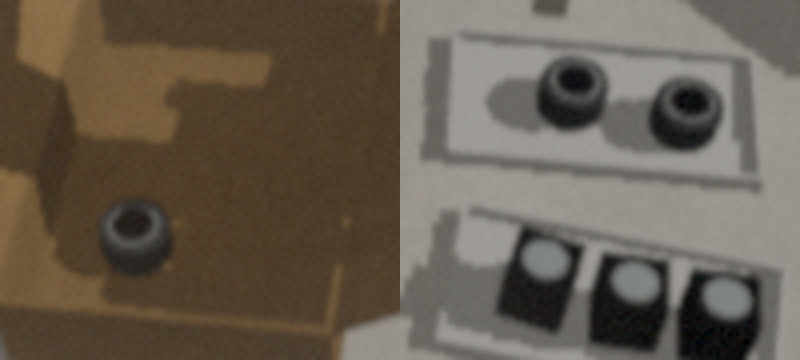

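Request:
apply_moves([
  [-5.5,1.3,0],
  [-5.5,1.3,0],
  [-5.5,1.3,0],
  [-5.5,1.3,0],
  [-5.5,1.3,0],
  [-5.5,1.3,0],
  [-5.3,1.4,0],
  [0,0,0],
], twist=[0,0,0,0,0,0,0,0])

```text
t: 26.9
tool_pos: [0.5953, -0.2809, 0.1839]
orientation: [-2.226, -2.217, 0.001]
force: [-0.7, 0.6, -0.1]
opening: 0.0601
gripper_force: 0.0
```

Request:
apply_moves([
  [0,0,4],
  [0,0,4],
  [0,0,3.6],
  [0,0,2],
  [0,0,1.5],
  [0,0,0],
], twist=[0,0,0,0,0,0])

```text
t: 27.65
tool_pos: [0.5952, -0.2768, 0.0332]
orientation: [-2.22, -2.221, 0.0]
force: [0.2, 0.3, 0.2]
opening: 0.0601
gripper_force: 0.0
```

Request:
apply_moves([
  [0,0,0],
  [0,0,0],
  [0,0,0],
  [0,0,0],
], twist=[0,0,0,0], gripper=3)

```text
t: 28.15
tool_pos: [0.5965, -0.2778, 0.0352]
orientation: [2.22, 2.22, 0.001]
force: [-0.3, 0.2, 5.8]
opening: 0.0437
gripper_force: 25.0
```

Request:
apply_moves([
  [0,0,-4],
  [0,0,-4],
  [0,0,-4],
  [0,0,-4],
  [5.2,-1.5,0],
  [5.2,-1.5,0],
  [5.2,-1.5,0],
  [5.2,-1.5,0],
], twist=[0,0,0,0,0,0,0,0])

```text
t: 29.15
tool_pos: [0.5346, -0.0677, 0.1936]
orientation: [-2.222, -2.221, -0.0]
force: [0.4, -0.3, -0.3]
opening: 0.0435
gripper_force: 25.0
```

Request:
apply_moves([
  [5.2,-1.5,0],
  [5.2,-1.5,0],
  [4.8,-1.8,0],
  [0,0,0],
  [0,0,4],
  [0,0,4],
  [0,0,2],
  [0,0,0],
], twist=[0,0,0,0,0,0,0,0])

```text
t: 30.15
tool_pos: [0.486, 0.0818, 0.0918]
orientation: [-2.221, -2.219, 0.005]
force: [-0.4, -0.3, -0.6]
opening: 0.0434
gripper_force: 25.0
```

Request:
apply_moves([
  [0,0,2],
  [0,0,2],
  [0,0,1.4],
  [0,0,0.5],
  [0,0,0],
], twist=[0,0,0,0,0])

```text
t: 30.78
tool_pos: [0.4888, 0.0829, 0.0361]
orientation: [2.221, 2.221, 0.003]
force: [-0.3, 1.9, 2.0]
opening: 0.0434
gripper_force: 25.0
```

Request:
apply_moves([
  [0,0,0],
  [0,0,0],
  [0,0,-3],
  [0,0,-4],
  [0,0,-4],
  [0,0,-4],
  [5,-3,0],
  [5,-3,0],
], twist=[0,0,0,0,0,0,0,0], gripper=6)

```text
t: 31.78
tool_pos: [0.4275, 0.1833, 0.1856]
orientation: [2.224, 2.218, 0.003]
force: [0.3, 0.1, -0.4]
opening: 0.0598
gripper_force: 0.0
```

Run:
```python
from h import *
pose(); snap([('scene','s5'),('side','d5')])
a=cv2.imread('pics/s5.png');b=cv2.imread('pics/d5.png')
cv2.imwrite('pics/s5c.png',np.hstack([cv2.resize(a[95:255,80:400],None,fx=1.55,fy=2.5,interpolation=2),cv2.resize(b[130:330,140:320],None,fx=1.65,fy=2,interpolation=2)]))
```

```text
t 31.77 pos [0.4275 0.1833 0.1856] psi 1.568 open 0.0598 gf 0.0
```

View pics/s5c.png

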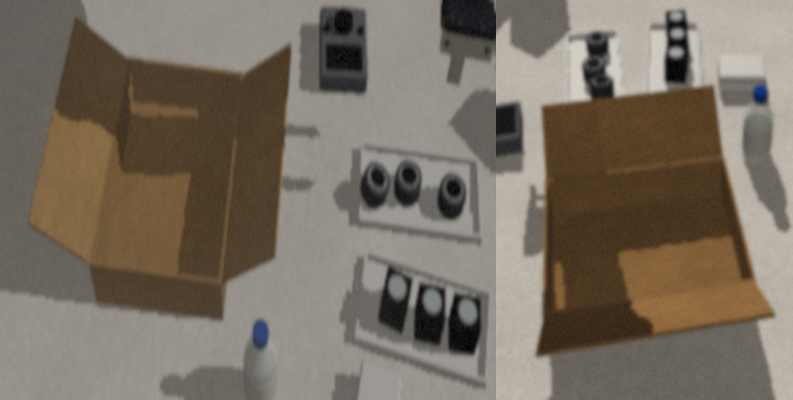

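Request:
apply_moves([
  [-5.1,3,0],
  [-5.1,3,0],
  [-5.1,3,0],
  [-5.1,3,0],
  [0,0,0],
  [0,0,4],
  [0,0,3.5],
  [0,0,0],
], twist=[0,0,0,0,0,0,0,0], gripper=0)

```text
t: 32.88
tool_pos: [0.5445, -0.0207, 0.1064]
orientation: [-2.217, -2.218, 0.007]
force: [0.4, -0.4, 0.0]
opening: 0.0006
gripper_force: 0.0
```

Request:
apply_moves([
  [-3,0,0],
  [-2,0,0],
  [-2,0,0],
  [-2,0,0],
  [-2,0,-0.5],
  [-2,0,-0.5],
  [-2,0,0],
  [-2,0,0],
], twist=[0,0,0,0,0,0,0,0])

```text
t: 33.88
tool_pos: [0.5474, -0.1929, 0.1196]
orientation: [2.222, 2.221, -0.0]
force: [-0.4, 0.3, -0.1]
opening: 0.0004
gripper_force: 0.2
```

Request:
apply_moves([
  [-1,0,0.8],
  [-0.8,0,0.8],
  [0,0,0.8],
  [0,0,0],
  [0,0,-4],
  [0,0,-4],
  [0,0,-2],
  [0,0,0],
], twist=[0,0,0,0,0,0,0,0])

```text
t: 34.88
tool_pos: [0.5485, -0.2093, 0.1972]
orientation: [2.219, 2.22, 0.002]
force: [-0.1, -0.1, -0.4]
opening: 0.0008
gripper_force: 0.0
```

Request:
apply_moves([
  [-5.2,0,0],
  [-5.2,0,0],
  [-5.2,0,0],
  [-5.2,0,0],
  [-4.9,0,0],
  [0,0,0],
  [0,0,4],
  [0,0,4.6],
], twist=[0,0,0,0,0,0,0,0])

```text
t: 35.88
tool_pos: [0.5477, -0.4654, 0.1078]
orientation: [2.221, 2.222, 0.001]
force: [0.5, -1.3, -0.6]
opening: 0.0009
gripper_force: 0.0
```

Request:
apply_moves([
  [0,0,0],
  [3,0,0],
  [2,0,0],
  [2,0,0],
  [2,0,0],
  [2,0,-0.5],
  [2,0,-0.5],
  [2,0,0],
], twist=[0,0,0,0,0,0,0,0])

```text
t: 36.88
tool_pos: [0.5482, -0.3154, 0.1211]
orientation: [2.22, 2.22, 0.001]
force: [0.5, -0.4, 0.6]
opening: 0.0005
gripper_force: 0.3
```

Request:
apply_moves([
  [2,0,0],
  [1.2,0,0.8],
  [0.8,0,0.8],
  [0,0,0.8],
  [0,0,0],
  [0,0,-4],
  [0,0,-4],
  [0,0,-2],
], twist=[0,0,0,0,0,0,0,0])

```text
t: 37.88
tool_pos: [0.5484, -0.2775, 0.1986]
orientation: [2.22, 2.218, 0.001]
force: [0.3, -0.2, 0.1]
opening: 0.0001
gripper_force: 0.0
```

Request:
apply_moves([
  [5.5,0,0],
  [5.5,0,0],
  [5.5,0,0],
  [5.5,-2,0],
  [5.5,-2,0],
  [5.5,-2,0],
  [5,-2,0],
  [0,0,0],
], twist=[0,0,0,0,0,0,0,0])

```text
t: 38.88
tool_pos: [0.4661, 0.1064, 0.1951]
orientation: [-2.216, -2.226, 0.0]
force: [0.6, -0.2, 0.3]
opening: 0.0005
gripper_force: 0.0
```

Run:
```python
from h import *
pose(); snap([('scene','s6'),('side','d6')])
a=cv2.imread('pics/s6.png');b=cv2.imread('pics/d6.png')
cv2.imwrite('pics/s6c.png',np.hstack([cv2.resize(a[95:255,80:400],None,fx=1.55,fy=2.5,interpolation=2),cv2.resize(b[130:330,140:320],None,fx=1.65,fy=2,interpolation=2)]))
```

```text
t 38.88 pos [0.4661 0.1064 0.1951] psi 1.575 open 0.0005 gf 0.0
```

View pics/s6c.png

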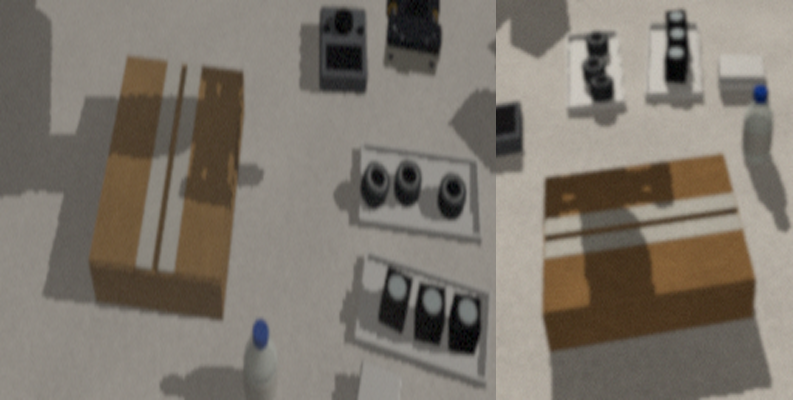

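Run:
```python
from h import *
P=lambda n,x,y,z:print(n,onz('s6',80+x/1.55,95+y/2.5,z)[:2].round(4))
P('a2',376,177,.030);P('st',408,174,.030);P('a1',453,188,.030)
print((proj('s6',np.array([.487,.084,.03]))-[80,95])*[1.55,2.5])
a=cv2.imread('pics/s6.png');b=cv2.imread('pics/d6.png')
cv2.imwrite('pics/s6d.png',np.hstack([cv2.resize(a[145:205,300:380],None,fx=5,fy=6,interpolation=2),cv2.resize(b[135:185,170:225],None,fx=7,fy=7.2,interpolation=2)]))
```

```text
a2 [0.4857 0.0849]
st [0.473  0.1368]
a1 [0.4792 0.2106]
[375.4010759  177.86702207]
```

View pics/s6d.png

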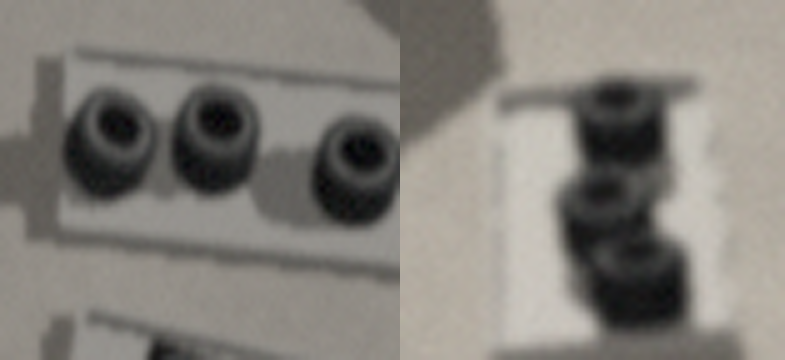

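Request:
apply_moves([
  [-2,2,0],
  [0,0,4],
  [0,0,4],
  [0,0,3],
  [0,0,2],
  [0,0,1.5],
  [0,0,1],
  [0,0,0],
], twist=[0,0,0,0,0,0,0,0], gripper=6)

```text
t: 39.98
tool_pos: [0.4873, 0.0833, 0.0402]
orientation: [-2.222, -2.22, 0.001]
force: [-0.4, 0.7, -0.7]
opening: 0.0598
gripper_force: 0.0
```

Request:
apply_moves([
  [0,0,0],
  [0,0,0],
  [0,0,0],
  [0,0,-0.8],
  [0.4,0,0],
  [0,0,0],
  [0,0,0.8],
  [0,0,0],
], twist=[0,0,0,0,0,0,0,0], gripper=3, squeeze=10)

```text
t: 40.98
tool_pos: [0.4872, 0.0877, 0.0399]
orientation: [-2.221, -2.221, 0.001]
force: [-0.8, -0.0, -0.6]
opening: 0.0436
gripper_force: 10.0
```

Request:
apply_moves([
  [0,0,0],
  [0,0,0],
  [0,0,-3],
  [0,0,-4],
  [0,0,-4],
  [0,0,-4],
  [5,-3,0],
  [5,-3,0],
], twist=[0,0,0,0,0,0,0,0], gripper=6)

```text
t: 41.98
tool_pos: [0.4274, 0.1885, 0.1916]
orientation: [2.224, 2.218, 0.003]
force: [0.8, 0.1, -0.2]
opening: 0.0603
gripper_force: 0.0
```

Run:
```python
from h import *
pose(); snap([('scene','s7'),('side','d7')])
a=cv2.imread('pics/s7.png');b=cv2.imread('pics/d7.png')
cv2.imwrite('pics/s7d.png',np.hstack([cv2.resize(a[145:245,300:400],None,fx=4,fy=4,interpolation=2),cv2.resize(b[135:185,170:225],None,fx=7,fy=8,interpolation=2)]))
```

```text
t 41.98 pos [0.4274 0.1885 0.1916] psi 1.568 open 0.0603 gf 0.0
```

View pics/s7d.png

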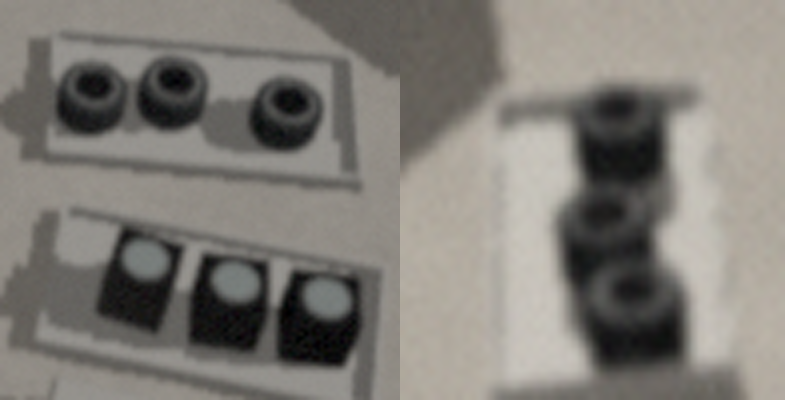

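```bash
python3 -c "
from plant import robot
print(robot.close_job())"
```

```text
the job is handed in; nothing more can be done
None
```

I handed in the job at about 42 s of the 210 s limit. The last pictures showed both cubes and both adapters on the floor of the right trays and both flaps shut. One adapter had landed tilted by the tray wall, so I reseated it flat. The hand-in call returned no verdict.

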